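# Hold a sample slide flush on a tilted reader

## Task

Take the long rectangular sample slide out of the compartment tray by its grip tab, tilt it to match the sloping plate of the reader and lay its whole underside flush on that plate, squarely and centred over the round window with its long side along the plate's long side. Press the sprung plate in about half its travel, never to its stop, and finish while still holding the slide there, pressed flush; do not let go of the slide once it is lifted. Leave the reader's tilt as it is set, the other two carriers in the tray, and everything else where it stands.

Things in the scene. Friction and masses are not known exactly. Their poses are not given: they have to be found in the camera images.
- long_slide: The sample slide to use, the long rectangle of the three carriers: aluminium plate 40 mm along its x, 60 mm along its y, 4 mm thick, four small screws. A grey grip tab stands upright at its middle, 24 mm along x, 14 mm along y (the width to grip) and 36 mm tall, from z = 4 to 40 mm. Origin: centre of the underside; z up through the tab. Mass about 60 g. It is the same after a half turn about z.
- round_slide: Another carrier, to be left alone: round aluminium disc 42 mm across, 4 mm thick. A grey grip tab stands upright at its middle, 24 mm along x, 14 mm along y (the width to grip) and 36 mm tall, from z = 4 to 40 mm. Origin: centre of the underside; z up through the tab. Mass about 60 g.
- short_slide: Another carrier, to be left alone: aluminium plate 40 mm along x but only 32 mm along y, 4 mm thick. A grey grip tab stands upright at its middle, 24 mm along x, 14 mm along y (the width to grip) and 36 mm tall, from z = 4 to 40 mm. Origin: centre of the underside; z up through the tab. Mass about 60 g.
- bin: Grey compartment tray, fixed, 68 mm (x) by 268 mm (y), walls 18 mm high and 4 mm thick, floor 3 mm thick. Three bays in a row along its y, centres at y = -88, 0, +88 mm, each 60 mm (x) by 84 mm (y) inside; one carrier lies flat in each, in any order, its tab 25 mm higher than the walls. Origin: centre of the underside.
- reader: The reader, fixed to the worktop: grey base 110 mm (x) by 116 mm (y), 22 mm high, with two cheeks to 74 mm high (and pivot knobs to 78 mm; 128 mm over the knobs along y) that carry the tilting head between them. Origin: centre of the underside; -x is its front, the low side of the sloping plate. Pivot axis along its y, 65 mm above its origin.
- reader_tilt (a joint): Tilt of the reader's head and plate, rad, set anywhere from 0.25 to 0.48; 0 is level, a larger value tips the plate more towards the reader's front (-x edge lower). A stiff friction pivot (4 N m) that stays as set.
- head_edge (a point): Point at the middle of the lower (front) edge of the tilting head, under the sprung plate; it moves only with the tilt.
- face (a point): Centre of the top face of the sprung aluminium plate, at the middle of its round window (24 mm across). The plate is flat, 66 mm along x, 86 mm along y, 6 mm thick. x points up the slope, y level along the plate's long side, z out of the face along its normal. The point lies 25 mm from the pivot axis along that normal when not pressed.
- press_plate (a joint): How far the sprung plate is pushed in along its normal (-z of face), m: 0 free, 0.010 at the stop. It stays parallel. It takes about 1.5 N to start and 0.8 N more per mm, so about 5.5 N at half travel.
- petri_0: Bystander: glass dish, 60 mm across, 15 mm high. Origin: centre of the underside.
- slide_box: Bystander: small white carton, 31 by 82 by 29 mm high. Origin: centre of the underside.
- beaker: Bystander: glass beaker, 52 mm across, 66 mm high. Origin: centre of the underside.
Not all that is in view belongs to the job. Leave any blue or turquoise look-alike of the long_slide alone.

How it is judged (in metres and radians):
On the way:
1. the long slide is gripped and lifted clear of the tray (height (world z) of long_slide above 0.05 m and contact force between the fingers and long_slide above 2 N and contact force between long_slide and bin below 0.05 N and contact force between long_slide and reader below 0.05 N), for 0.2 s.
At the end, for the whole second after the job is handed in: Long slide held by the fingers (over 2 N) and pressed on the plate (over 2 N), still: parallel to it within 0.06 rad, underside within 3 mm, centre within 8 mm of the window along each plate axis, long sides aligned within 0.17 rad; plate pushed in 2.5 to 7.5 mm (contact force between the fingers and long_slide above 2 N and contact force between long_slide and press_plate above 2 N and angle between the z axis of long_slide and the z axis of face, either way round below 0.06 rad and angle between the y axis of long_slide and the y axis of face, either way round below 0.17 rad and x of long_slide in the frame of face between -0.008 and 0.008 m and y of long_slide in the frame of face between -0.008 and 0.008 m and z of long_slide in the frame of face between -0.003 and 0.003 m and value of joint press_plate between 0.0025 and 0.0075 m and linear speed of long_slide below 0.01 m/s); the arm keeps its last pose, push and grip.
It fails at once if the long slide is let go after it was lifted (height (world z) of long_slide above 0.05 m and contact force between the fingers and long_slide below 0.05 N).
It fails at once if the sprung plate is pushed to its stop (value of joint press_plate above 0.0095 m).
It fails at once if the reader's tilt is changed (by more than about 5 degrees) (distance of head_edge from where it was at the start of the episode above 0.003 m).
It fails at once if another carrier is moved more than 20 mm (distance of any of round_slide, short_slide from where it was at the start of the episode above 0.02 m).
It fails at once if the dish, carton or beaker is moved more than 20 mm (distance of any of petri_0, slide_box, beaker from where it was at the start of the episode above 0.02 m).
It also fails if it takes over 40 s, if anything falls off the work surface, if the arm or the gripper's body presses on something with over 40 N, if the wrist force passes 120 N, or if a joint passes its speed limit or range.

## Robot

A 6-joint arm with a two-finger parallel gripper is mounted at the origin on a cart in front of the work surface, level with it; the furniture and walls round the work are solid. World frame = base frame: x ahead of the robot, y to its left, z up, the work surface at z = 0. Lengths are in m, angles in degrees, forces in N, time in s.
With the tool pointing down it reaches from about 0.375 to 0.9 m from the base axis. Payload 3.1 kg.
Tool frame: the origin (TCP) lies at the very end of the fingers, on their centre line; the grasp point (between the pads) lies 19 mm behind it; z points along the fingers, y is the line along which they close (so a half turn about z gives the same grasp; the last joint's range is limited). The gripper opens to 87 mm and grips with 3 to 60 N. Pads are 19 mm wide; open, the fingers measure 117 mm over their backs; the gripper's body (75 mm by 190 mm) begins 51 mm behind the grasp point.
Start: joints at [61.45, 30.224, 82.088, -0, 67.689, -10.227], TCP at [0.196, 0.593, 0.223] pointing down, gripper open.
Joint ranges: [-176.69, 176.69], [-43.24, 126.21], [12.49, 139.97], [-82, 262], [0, 151.66], [-163.58, 163.58]. Speed limits (degrees/s): [159.86, 159.86, 180, 180, 180, 180].

## Interface

Orientations are given as a 3x3 rotation matrix whose columns are the frame's x, y, z axes.
In Python, from rig import * gives the robot as it stands.
- The arm moves only by the tool jog_arm, never from a script. Its arguments are lists of equal length, an entry for each row: "delta_pos": the shift along the world's x, y, z in cm, a list of three; "turn": the turn about the world's z in degrees; "grip": the closure, from 0 (fully open) to 1 (shut). In form: {"delta_pos": [[x, y, z], ...], "turn": [turn, ...], "grip": [grip, ...]}. A call has 1 to 12 rows; each row is the pose to reach, as a shift and turn from the pose commanded when the call began; what a row does not reach only later rows make up. A row lasts 1/8 s, in which the tool goes at most 62.5 mm and 10.7 degrees, less where a joint would pass 70% of its speed; a pose out of reach is approached as far as the arm can. A call with a gripper value outside its range is refused whole. The fingers move at their own pace and stop on an object; the grip force is fixed at half the most. Time passes only in rows, so rows that repeat a pose let the fingers close. It gives the time, the measured TCP pose, the force, the opening and the grip force at its end, in the units of the state.
- read_state(): the state, without advancing time (a new reading comes with each control period).
- capture(name): name is "scene" or "top"; returns a dict with "color" (400x640x3 uint8, blue, green, red), "fovy" (degrees; the focal length in pixels is half the picture's height over the tangent of half this angle, whatever the lens; pixels are square), "cx", "cy" (the principal point, pixels), "k1" (the pictures are not rectified: a ray, as slopes to the right and down, at radius r is drawn at 1 + k1 r^2 times it, then the intrinsics apply), "camera_from_world" (4x4, takes a point from world to camera coordinates). Camera axes: x right, y up, looking along -z (the intrinsics and any distortion apply to the point x, -y, -z); pixel columns grow to the right and rows downward; lengths in m; the calibration is good to about 2 mm. A picture is of the moment at which its call begins. There is no depth.
- hand_in(): hands the job in; it is judged then, once.
The state is a dict: "time_s": time; "joint_positions": joint angles; "qvel": joint speeds; "tau": joint torques, N m; "position": TCP position; "tcp_rot": TCP orientation; "force": force on the tool from outside, world axes, zero at the start; "moment": the same for the moment, N m; "opening": opening from 0.0 (shut) to 1.0 (fully open); "grasp_force": force on a finger pad.
Only numpy, scipy, OpenCV 4.12 (cv2) and the standard library are available. Lean on these libraries where they do the work, as an engineer would, in place of code of your own. Each camera call takes 0.05 s, during which the arm holds its last target. There are 200 camera calls.

## Working session

There is one attempt and no reset: what is moved stays moved. The work goes in short steps, Python scripts to look and compute and a tool call to move; the robot and the scene stay as the last step left them, time stands still between calls to the robot, and variables do not carry over. Pictures are saved under pics/ and viewed, at most 10 in all, crops included, and the job is handed in when it is done.

Besides the shell and the picture viewer there is one more tool, called after ">>>" as name([rows], argument=value, ...), one row to a line, values as JSON. jog_arm: Moves the arm, as the interface text tells. Its arguments: {"type":"object","properties":{"delta_pos":{"type":"array"},"turn":{"type":"array"},"grip":{"type":"array"}},"required":["delta_pos","turn","grip"]}

```bash
mkdir -p pics; ls
python3 - <<'E'
from rig import *
import cv2,numpy as np
for n in("scene","top"):
    c=capture(n);cv2.imwrite(f"pics/{n}0.png",c["color"]);print(n,c["fovy"],c["cx"],c["cy"],c["k1"],np.round(c["camera_from_world"],3).tolist())
print(read_state())
E
```

```text
pics
scene 50.465931873919075 321.96717144878403 190.2926572465343 -0.05572846994740356 [[0.593, -0.805, -0.006, -0.297], [0.6, 0.437, 0.67, -0.408], [-0.538, -0.401, 0.742, -0.731], [0.0, 0.0, 0.0, 1.0]]
top 42.6773432003424 326.2672660884679 201.75583320224857 -0.0004863680059847907 [[0.001, -1.0, -0.011, 0.042], [0.994, -0.0, 0.107, -0.556], [-0.107, -0.011, 0.994, -1.318], [0.0, 0.0, 0.0, 1.0]]
{'time_s': 0.1, 'joint_positions': array([ 6.14491383e+01,  3.02733333e+01,  8.21484760e+01, -4.62759073e-04,
        6.76877007e+01, -1.02272375e+01]), 'qvel': array([-0.03956892, -0.15256794, -0.14918773, -0.02028753, -0.04015756,
       -0.05871531]), 'tau': array([-1.79549384e-04, -4.40989316e+01, -1.77153289e+01,  6.35159528e-02,
        5.33460465e-02, -1.78975716e-05]), 'position': array([0.19615051, 0.59274336, 0.22167591]), 'tcp_rot': array([[-9.49296747e-01,  3.14380126e-01, -9.06925415e-04],
       [ 3.14381258e-01,  9.49295314e-01, -1.68245229e-03],
       [ 3.32010484e-04, -1.88226684e-03, -9.99998173e-01]]), 'force': array([ 1.14692761, -0.75523545, -0.11668382]), 'moment': array([0.01018525, 0.03950861, 0.03324995]), 'grasp_force': 0.0, 'opening': 1.0047222889003158}
```

View pics/scene0.png

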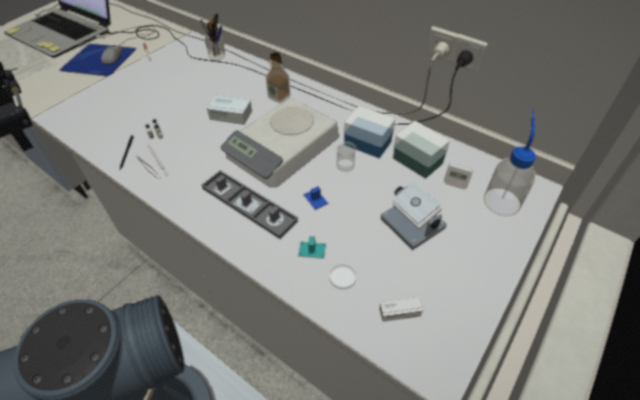

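View pics/top0.png

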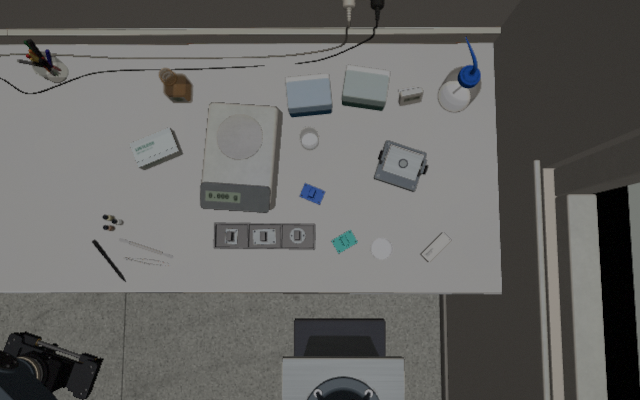

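Run:
```python
import cv2,numpy as np
t=cv2.imread("pics/top0.png");s=cv2.imread("pics/scene0.png")
up=lambda a,f:cv2.resize(a,None,fx=f,fy=f,interpolation=cv2.INTER_CUBIC)
a=up(t[215:260,205:325],6);b=up(t[135:195,365:435],5);c=up(s[180:250,375:455],5)
o=np.zeros((620,800,3),np.uint8);o[:270,:720]=a;o[270:570,:350]=b;o[270:620,400:800]=c
cv2.imwrite("pics/c1.png",o[:600])
```

```text
(no output)
```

View pics/c1.png

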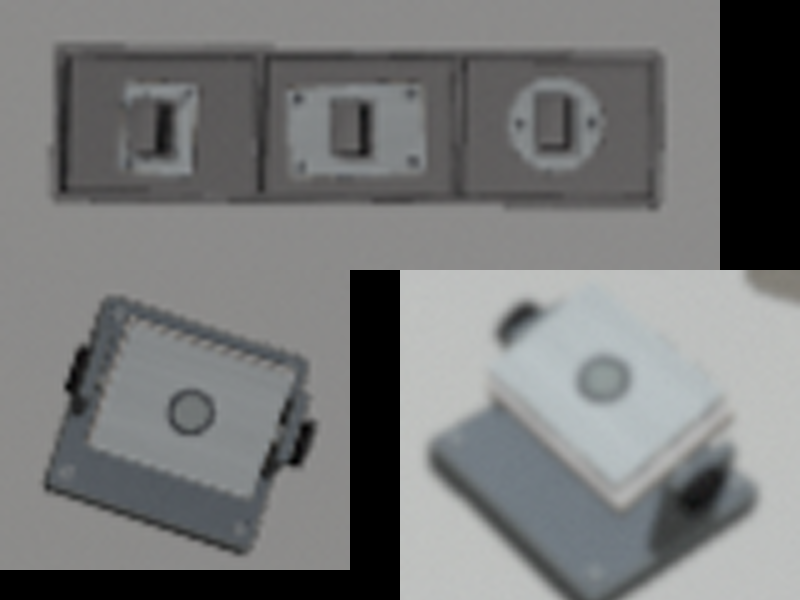

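```bash
cat > h.py <<'E'
import cv2,numpy as np
from rig import *
def ray(c,px):
    f=200/np.tan(np.radians(c["fovy"])/2)
    p=np.array([(px[0]-c["cx"])/f,(px[1]-c["cy"])/f]);q=p.copy()
    for _ in range(8): q=p/(1+c["k1"]*q@q)
    M=np.array(c["camera_from_world"]);R=M[:3,:3]
    d=R.T@np.array([q[0],-q[1],-1]);return -R.T@M[:3,3],d
def onz(c,px,z):
    o,d=ray(c,px);return o+d*(z-o[2])/d[2]
def tri(a,pa,b,pb):
    o1,d1=ray(a,pa);o2,d2=ray(b,pb)
    s=np.linalg.lstsq(np.c_[d1,-d2],o2-o1,rcond=None)[0]
    return (o1+s[0]*d1+o2+s[1]*d2)/2,np.linalg.norm(o1+s[0]*d1-o2-s[1]*d2)
E
python3 - <<'E'
from h import *
np.set_printoptions(precision=4,suppress=True)
t=capture("top");s=capture("scene")
A=lambda u,v:((u+.5)/6-.5+205,(v+.5)/6-.5+215)
B=lambda u,v:((u+.5)/5-.5+365,(v-270+.5)/5-.5+135)
C=lambda u,v:((u-400+.5)/5-.5+375,(v-270+.5)/5-.5+180)
print("tab",onz(t,A(345,127),.043),"slide",onz(t,A(357,130),.007))
for p in[(57,45),(660,53),(660,206),(55,201)]:print("bin",onz(t,A(*p),.018))
def quad(img,x0,y0,x1,y1,th,f=8):
    g=cv2.cvtColor(img[y0:y1,x0:x1],cv2.COLOR_BGR2GRAY);g=cv2.resize(g,None,fx=f,fy=f,interpolation=cv2.INTER_CUBIC)
    m=cv2.morphologyEx((g>th).astype(np.uint8),cv2.MORPH_CLOSE,np.ones((41,41)))
    k=max(cv2.findContours(m,0,1)[0],key=cv2.contourArea)
    r=cv2.boxPoints(cv2.minAreaRect(k));return (r+.5)/f-.5+[x0,y0],g
r,g=quad(t["color"],249,225,280,248,140);print(np.percentile(g,[5,50,95]));print("slide box",*[onz(t,p,.007) for p in r],sep="\n")
cs=[("TL",(128,320),(583,288)),("TR",(302,371),(735,408)),("BR",(252,497),(620,505)),("BL",(88,450),(490,382)),("win",(190,411),(604,378))]
P={}
for n,b,c in cs: P[n],e=tri(t,B(*b),s,C(*c));print(n,P[n],e)
print("win@.0885",onz(t,B(190,411),.0885),onz(s,C(604,378),.0885))
y=(P["TL"]-P["TR"]+P["BL"]-P["BR"]);x=(P["TL"]-P["BL"]+P["TR"]-P["BR"])
print("yaw",np.degrees(np.arctan2(-y[0],y[1])),np.degrees(np.arctan2(x[1],x[0])),"tilt",np.arctan2(x[2],np.hypot(x[0],x[1])),np.linalg.norm(x)/2,np.linalg.norm(y)/2)
E
```

```text
tab [0.4661 0.2082 0.043 ] slide [0.4662 0.2077 0.007 ]
bin [0.5032 0.3395 0.018 ]
bin [0.4997 0.073  0.018 ]
bin [0.4325 0.0727 0.018 ]
bin [0.4345 0.3388 0.018 ]
[ 74.  94. 136.]
slide box
[0.4843 0.2107 0.007 ]
[0.4843 0.2073 0.007 ]
[0.4833 0.2073 0.007 ]
[0.4833 0.2107 0.007 ]
TL [ 0.6947 -0.1196  0.0893] 0.003810129399000964
TR [ 0.6691 -0.2085  0.0891] 0.001198468589176933
BR [ 0.6084 -0.1865  0.0654] 3.9234630035979975e-05
BL [ 0.6334 -0.1036  0.0682] 0.00327790246526342
win [ 0.649  -0.1522  0.0899] 0.000739497750156009
win@.0885 [ 0.649  -0.1521  0.0885] [ 0.6504 -0.1521  0.0885]
yaw -16.427673766659613 -17.299020051120586 tilt 0.3371747443001375 0.06769862931771155 0.08957576087698503
```

Run:
```python
from h import *
t=cv2.imread("pics/top0.png");s=cv2.imread("pics/scene0.png")
a=cv2.resize(s[182:232,388:448],None,fx=10,fy=10,interpolation=cv2.INTER_CUBIC)
cv2.imwrite("pics/c2.png",cv2.convertScaleAbs(a,alpha=2.2,beta=-280))
c=capture("top")
for th in(108,115,122):
    x0,y0=251,227;g=cv2.resize(cv2.cvtColor(t[y0:246,x0:278],6),None,fx=8,fy=8,interpolation=cv2.INTER_CUBIC)
    m=cv2.morphologyEx((g>th).astype(np.uint8),cv2.MORPH_CLOSE,np.ones((5,5)))
    k=max(cv2.findContours(m,0,1)[0],key=cv2.contourArea)
    r=(cv2.boxPoints(cv2.minAreaRect(k))+.5)/8-.5+[x0,y0];W=np.array([onz(c,p,.007) for p in r])
    e=W[1]-W[0];f=W[2]-W[1];print(th,W.mean(0),np.linalg.norm(e),np.linalg.norm(f),[np.degrees(np.arctan2(-v[0],v[1])) for v in(e,f)])
```

```text
108 [0.46608556 0.20838235 0.007     ] 0.06239598610209634 0.04138634871193696 [np.float64(-178.39448588499943), np.float64(92.25162159065556)]
115 [0.46619641 0.20819177 0.007     ] 0.06133507427746013 0.04034676884328716 [np.float64(-179.35514496659428), np.float64(91.2896372357538)]
122 [0.46635685 0.20802965 0.007     ] 0.0603278533063623 0.03935354325658848 [np.float64(-179.37507142190273), np.float64(91.2710232025566)]
```

View pics/c2.png

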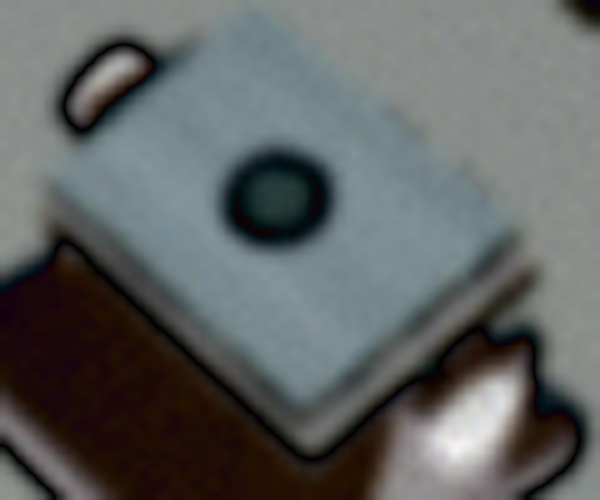

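>>> jog_arm([
  [5, -7, 0],
  [10, -14, 0],
  [15, -21, 0],
  [21, -28, 0],
  [27, -34, -2],
  [27, -38.5, -4],
  [27, -38.5, -8],
  [27, -38.5, -8],
], turn=[3, 6, 9, 12, 15, 17.5, 17.5, 17.5], grip=[0.54, 0.54, 0.54, 0.54, 0.54, 0.54, 0.54, 0.54])

```text
time_s: 1.25
position: [0.4676, 0.2064, 0.1419]
tcp_rot: [[-1.0, 0.016, 0.001], [0.016, 1.0, 0.0], [-0.001, 0.0, -1.0]]
force: [0.4, 0.4, -0.4]
opening: 0.464
grasp_force: 0.0
```

Run:
```python
from h import *
np.set_printoptions(precision=4,suppress=True)
t=capture("top");s=capture("scene")
B=lambda u,v:((u+.5)/5-.5+365,(v-270+.5)/5-.5+135)
C=lambda u,v:((u+.5)/10-.5+388,(v+.5)/10-.5+182)
cs=[("TL",(128,320),(253,10)),("TR",(302,371),(520,235)),("BR",(252,497),(300,415)),("BL",(88,450),(50,175)),("win",(190,411),(277,197))]
P={}
for n,b,c in cs: P[n],e=tri(t,B(*b),s,C(*c));print(n,P[n],e)
y=(P["TL"]-P["TR"]+P["BL"]-P["BR"]);x=(P["TL"]-P["BL"]+P["TR"]-P["BR"])
print("ctr",sum(P[k] for k in("TL","TR","BR","BL"))/4,"yaw",np.degrees(np.arctan2(-y[0],y[1])),np.degrees(np.arctan2(x[1],x[0])),"tilt",np.arctan2(x[2],np.hypot(x[0],x[1])),np.linalg.norm(x)/2,np.linalg.norm(y)/2)
# scene only: plane through centre, heights of edge mids by intersecting scene ray with vertical plane of the slope line
O=np.array([.6495,-.1521,.0885]);a=np.radians(-16.5);n=np.array([-np.sin(a),np.cos(a),0]);u=np.array([np.cos(a),np.sin(a),0])
for sgn,w in((1,43),(1,43)): pass
for nm,sy in(("TL",1),("TR",-1),("BR",-1),("BL",1)):
    for c,px in((s,C(*dict((k[0],k[2]) for k in cs)[nm])),(t,B(*dict((k[0],k[1]) for k in cs)[nm]))):
        o,d=ray(c,px);k=((O-o)@n+sy*.043)/(d@n);p=o+k*d-O;print(nm,(p@u)*1e3,p[2]*1e3,np.arctan2(abs(p[2]),abs(p@u)))
```

```text
TL [ 0.6953 -0.121   0.0916] 0.00010499079083058352
TR [ 0.6664 -0.2053  0.0971] 0.005193296744416649
BR [ 0.606  -0.1836  0.0787] 0.001532989681632526
BL [ 0.6316 -0.1027  0.0796] 0.0037653483237968023
win [ 0.6489 -0.1521  0.0897] 0.0003993779149219574
ctr [ 0.6499 -0.1531  0.0868] yaw -18.275044450664232 -17.83121973066918 tilt 0.22898248440074342 0.06695383375970304 0.08704336166941817
TL 35.37927196167597 2.86300597695191 0.08074730553498871
TL 34.61217760397141 5.028434455259606 0.1442700025414699
TR 32.02289838250427 4.746236158281097 0.14714261810659165
TR 23.099746205352627 50.23774624724034 1.139815596177987
BR -34.734337399475606 -7.916412001743173 0.22408547778377888
BR -32.33859120404917 -8.93790087371668 0.26965335903633403
BL -27.42086954411176 -11.902496860386997 0.4095254136276962
BL -30.588827038585126 -19.73236989650881 0.5729117278738306
```

>>> jog_arm([
  [-0.15, 0.15, -4],
  [-0.15, 0.15, -8],
  [-0.15, 0.15, -11],
  [-0.15, 0.15, -12.5],
  [-0.15, 0.15, -12.6],
  [-0.15, 0.15, -12.6],
  [-0.15, 0.15, -12.6],
  [-0.15, 0.15, -12.6],
  [-0.15, 0.15, -12.6],
], turn=[1.5, 1.5, 1.5, 1.5, 1.5, 1.5, 1.5, 1.5, 1.5], grip=[0.54, 0.54, 0.54, 0.54, 0.54, 1, 1, 1, 1])

```text
time_s: 2.48
position: [0.4654, 0.2099, 0.0172]
tcp_rot: [[-1.0, -0.012, 0.001], [-0.012, 1.0, 0.0], [-0.001, 0.0, -1.0]]
force: [0.1, 0.2, 4.3]
opening: 0.16
grasp_force: 30.0
```

>>> jog_arm([
  [0, 0, 1],
  [0, 0, 2.3],
  [0.7, 0, 2.3],
  [1.45, 0, 2.3],
  [1.45, 0, 1.8],
  [1.45, 0, 1.5],
  [1.3, 0, 1.4],
  [1.15, 0, 1.3],
  [1.0, 0, 1.2],
  [1.0, 0, 1.2],
], turn=[0, 0, 0, 0, 0, 0, 0, 0, 0, 0], grip=[1, 1, 1, 1, 1, 1, 1, 1, 1, 1])

```text
time_s: 3.72
position: [0.4777, 0.2098, 0.0302]
tcp_rot: [[-1.0, -0.013, 0.007], [-0.013, 1.0, 0.0], [-0.007, 0.0, -1.0]]
force: [0.6, -2.7, 12.7]
opening: 0.158
grasp_force: 30.0
```

Run:
```python
from h import *
s=capture("scene");t=capture("top")
cv2.imwrite("pics/s1.png",s["color"]);cv2.imwrite("pics/t1.png",t["color"])
a=cv2.resize(s["color"][150:250,190:310],None,fx=6,fy=6,interpolation=cv2.INTER_CUBIC)
cv2.imwrite("pics/c3.png",a);r=read_state();print(r["position"],r["force"],r["moment"],r["grasp_force"])
```

```text
[0.47776944 0.2097533  0.03019898] [ 1.45744948 -1.94868781 13.12111398] [-0.44951714 -0.46276527  0.06719682] 30.002222559414804
```

View pics/c3.png

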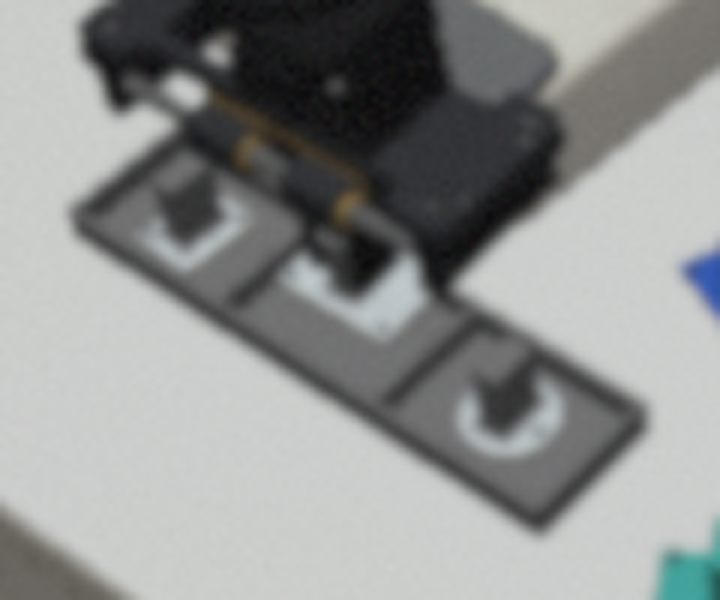

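>>> jog_arm([
  [-0.15, 0, -0.15],
  [-0.3, 0, -0.3],
  [-0.4, 0, -0.4],
  [-0.4, 0, -0.4],
], turn=[0, 0, 0, 0], grip=[1, 1, 1, 1])

```text
time_s: 4.32
position: [0.4741, 0.2098, 0.026]
tcp_rot: [[-1.0, -0.012, 0.007], [-0.012, 1.0, 0.001], [-0.007, 0.0, -1.0]]
force: [1.3, -1.3, 11.7]
opening: 0.161
grasp_force: 30.0
```

>>> jog_arm([
  [0, 0, 3],
  [0, 0, 7],
  [0.7, -2, 11],
  [2.7, -6, 13],
  [4.7, -10, 13],
  [6.7, -14, 13],
  [8.7, -18, 13],
  [10.7, -22, 13],
  [12.7, -26, 13],
  [14.7, -30, 13],
  [16.3, -34, 13],
  [17, -36, 13],
], turn=[0, 0, 0, -2, -4, -6, -8, -10, -12, -14, -16, -17.2], grip=[1, 1, 1, 1, 1, 1, 1, 1, 1, 1, 1, 1])

```text
time_s: 5.82
position: [0.641, -0.1521, 0.1534]
tcp_rot: [[-0.958, 0.287, -0.001], [0.287, 0.958, 0.0], [0.001, 0.0, -1.0]]
force: [0.3, 0.7, -0.0]
opening: 0.159
grasp_force: 30.0
```

>>> jog_arm([
  [0, 0, 0],
  [0, 0, 0],
  [0, 0, 0],
], turn=[0, 0, 0], grip=[1, 1, 1])

```text
time_s: 6.2
position: [0.6403, -0.1483, 0.1545]
tcp_rot: [[-0.959, 0.283, -0.001], [0.283, 0.959, 0.001], [0.001, 0.0, -1.0]]
force: [0.0, 0.6, -1.1]
opening: 0.156
grasp_force: 30.0
```

Run:
```python
from h import *
s=capture("scene");t=capture("top")
cv2.imwrite("pics/s2.png",s["color"]);cv2.imwrite("pics/t2.png",t["color"])
a=cv2.resize(s["color"][160:235,385:465],None,fx=7,fy=7,interpolation=cv2.INTER_CUBIC)
b=cv2.resize(t["color"][135:195,365:435],None,fx=3,fy=3,interpolation=cv2.INTER_CUBIC)
o=np.zeros((525,780,3),np.uint8);o[:,:560]=cv2.convertScaleAbs(a,alpha=1.6,beta=-110);o[:180,565:775]=b
cv2.imwrite("pics/c4.png",o);r=read_state();print(r["time_s"],r["position"],r["force"],r["moment"],r["tcp_rot"])
```

```text
6.3 [ 0.64064851 -0.14874753  0.15472632] [ 0.19430647 -0.5149703  -0.62076215] [ 0.00522614 -0.00790308 -0.05851176] [[-9.59183643e-01  2.82783694e-01 -3.48687733e-04]
 [ 2.82783595e-01  9.59183686e-01  3.06979203e-04]
 [ 4.21264298e-04  1.95846259e-04 -9.99999892e-01]]
```

View pics/c4.png

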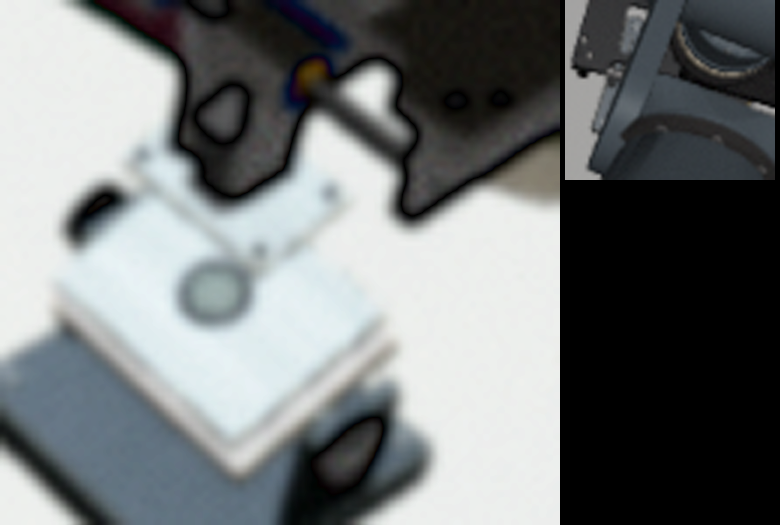

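Run:
```python
from h import *
np.set_printoptions(precision=2,suppress=True)
s=capture("scene");img=[cv2.cvtColor(cv2.imread(f),6).astype(np.float32) for f in("pics/s2.png","pics/s0.png" if 0 else "pics/scene0.png")]
D=lambda u,v:np.array([(u+.5)/7-.5+385,(v+.5)/7-.5+160])
def edge(g,a,b,m=.15,w=2.5):
    a,b=D(*a),D(*b);L=np.linalg.norm(b-a);t=(b-a)/L;n=np.array([-t[1],t[0]]);pts=[]
    off=np.arange(-w,w+.01,.1)
    for k in np.linspace(m,1-m,30):
        P=a+k*(b-a)+off[:,None]*n
        v=cv2.remap(g,P[:,0].astype(np.float32)[None],P[:,1].astype(np.float32)[None],1)[0]
        d=cv2.GaussianBlur(np.gradient(v)[None].astype(np.float32),(9,1),2)[0]
        i=np.argmax(abs(d));pts.append(np.r_[P[i],d[i]])
    pts=np.array(pts);l=cv2.fitLine(pts[:,:2].astype(np.float32),cv2.DIST_HUBER,0,.01,.01).ravel()
    c=l[2:];u=l[:2]*np.sign(l[:2]@t)
    f=lambda q:c+u*((q-c)@u)
    r=(pts[:,:2]-c)@np.array([-u[1],u[0]])
    return f(a),f(b),np.median(abs(r)),np.median(pts[:,2])
def angle(e): d=e[1]-e[0];return np.degrees(np.arctan2(-d[1],d[0]))
M=np.array(s["camera_from_world"]);f=200/np.tan(np.radians(s["fovy"])/2)
def proj(p):
    q=M[:3,:3]@p+M[:3,3];q=np.array([q[0],-q[1]])/-q[2];q=q*(1+s["k1"]*q@q);return q*f+[s["cx"],s["cy"]]
def pred(c,psi,tl,hx,hy):
    a=np.radians(psi);x=np.array([np.cos(a)*np.cos(tl),np.sin(a)*np.cos(tl),np.sin(tl)]);y=np.array([-np.sin(a),np.cos(a),0])
    C=lambda i,j:proj(c+i*hx*x+j*hy*y)
    return angle((C(-1,1),C(-1,-1))),angle((C(-1,-1),C(1,-1))),angle((C(1,1),C(1,-1))),angle((C(-1,1),C(1,1)))
for g,n in((img[0],"now"),(img[1],"start")):
    for nm,a,b in(("plate low",(55,285),(232,445)),("plate right",(232,445),(385,325)),("plate top",(205,170),(385,325)),("plate left",(55,285),(205,170))): 
        if n=="start" or "low" in nm or "right" in nm:
            e=edge(g,a,b);print(n,nm,angle(e),e[2:], *e[:2])
for nm,a,b in(("slide low",(130,170),(255,265)),("slide right",(255,265),(345,195))):
    e=edge(img[0],a,b);print(nm,angle(e),e[2:],*e[:2])
O=np.array([.6495,-.1521,.0885]);H=O+[0,0,.053]
for psi in(-15,-17,-19):
    for tl in(.25,.3,.35,.45):print(psi,tl,"plate",np.array(pred(O,psi,tl,.033,.043)),"slide",np.array(pred(H,psi,tl,.02,.03)))
```

```text
now plate low -42.11080266815314 (np.float64(0.00018466782980072532), np.float64(-2.6287646293640137)) [390.75 202.14] [416.04 225.  ]
now plate right 26.248513824798 (np.float64(0.7445661476832207), np.float64(-1.8481310606002808)) [417.04 221.77] [441.42 209.74]
start plate low -42.11080266815314 (np.float64(0.00018466782980072532), np.float64(-2.2966091632843018)) [390.75 202.14] [416.04 225.  ]
start plate right 31.258236754734835 (np.float64(0.8528370039536942), np.float64(-1.6545963883399963)) [417.78 223.26] [441.36 208.95]
start plate top -36.53224255233791 (np.float64(0.6078459506912497), np.float64(-0.23852317035198212)) [413.96 183.72] [441.16 203.86]
start plate left 34.72885157420492 (np.float64(0.39316836799739824), np.float64(2.509708285331726)) [390.85 198.01] [413.02 182.64]
slide low -44.13607638594059 (np.float64(1.1502963115714049), np.float64(1.33267742395401)) [405.14 181.8 ] [421.12 197.31]
slide right 39.943345993274875 (np.float64(0.12212684047016742), np.float64(1.0835086107254028)) [422.69 199.44] [435.17 188.99]
-15 0.25 plate [-39.73  42.19 -37.76  40.98]
[... 224 characters left out ...]
.29 -37.69  45.95] slide [-38.29  46.2  -36.97  45.95]
-17 0.25 plate [-41.48  40.24 -39.44  39.13] slide [-39.97  39.8  -38.67  38.99]
-17 0.3 plate [-41.5   41.36 -39.41  40.47] slide [-39.98  41.02 -38.66  40.37]
-17 0.35 plate [-41.52  42.44 -39.4   41.77] slide [-39.99  42.21 -38.65  41.71]
-17 0.45 plate [-41.54  44.54 -39.36  44.29] slide [-40.01  44.49 -38.62  44.29]
-19 0.25 plate [-43.27  38.31 -41.14  37.3 ] slide [-41.72  37.9  -40.37  37.17]
-19 0.3 plate [-43.29  39.48 -41.12  38.69] slide [-41.73  39.17 -40.35  38.59]
-19 0.35 plate [-43.31  40.62 -41.1   40.04] slide [-41.74  40.41 -40.34  39.98]
-19 0.45 plate [-43.33  42.82 -41.07  42.65] slide [-41.76  42.79 -40.32  42.66]
```

>>> jog_arm([
  [0, 0, -2],
  [0, 0, -4],
  [0, 0, -4.6],
  [0, 0, -5],
  [0, 0, -5.2],
  [0, 0, -5.2],
  [0, 0, -5.2],
], turn=[-0.9, -0.9, -0.9, -0.9, -0.9, -0.9, -0.9], grip=[1, 1, 1, 1, 1, 1, 1])

```text
time_s: 7.22
position: [0.6413, -0.1504, 0.1031]
tcp_rot: [[-0.954, 0.299, 0.001], [0.299, 0.954, -0.0], [-0.001, -0.0, -1.0]]
force: [-0.1, 0.4, 0.6]
opening: 0.159
grasp_force: 30.0
```

```bash
cat > rd.py <<'E'
from h import *
np.set_printoptions(precision=4,suppress=True)
R=[]
for _ in range(6):
    c=capture("scene");r=read_state();R.append(np.r_[r["position"],r["force"],r["moment"]])
R=np.array(R);print(r["time_s"],"pos",R[:,:3].mean(0),"F",R[:,3:6].mean(0),"M",R[:,6:].mean(0),"sd",R.std(0))
E
python3 rd.py
```

```text
7.525 pos [ 0.6413 -0.1503  0.103 ] F [0.1576 0.3421 1.0751] M [ 0.0075 -0.0503  0.0192] sd [0.     0.     0.     0.3072 0.5611 0.3896 0.0342 0.0272 0.0384]
```

>>> jog_arm([
  [0, 0, -0.1],
  [0, 0, -0.2],
  [0, 0, -0.2],
], turn=[0, 0, 0], grip=[1, 1, 1])

```text
time_s: 7.9
position: [0.6412, -0.1504, 0.1008]
tcp_rot: [[-0.954, 0.299, 0.001], [0.299, 0.954, -0.0], [-0.001, -0.0, -1.0]]
force: [0.0, -0.0, 2.7]
opening: 0.155
grasp_force: 30.0
```

```bash
python3 rd.py
```

```text
8.2 pos [ 0.6411 -0.1504  0.1008] F [-0.1213 -0.5908  3.1092] M [-0.1329 -0.0945 -0.0214] sd [0.0001 0.     0.     0.4361 0.2914 0.545  0.0303 0.0265 0.0196]
```

>>> jog_arm([
  [0, 0, 0.8],
  [-1.0, 0.3, 0.8],
  [-1.0, 0.3, -0.1],
  [-1.0, 0.3, -0.3],
  [-1.0, 0.3, -0.3],
  [-1.0, 0.3, -0.3],
], turn=[0, 0, 0, 0, 0, 0], grip=[1, 1, 1, 1, 1, 1])

```text
time_s: 8.95
position: [0.6305, -0.1469, 0.0974]
tcp_rot: [[-0.954, 0.299, -0.001], [0.299, 0.954, 0.001], [0.001, 0.0, -1.0]]
force: [-1.0, 1.2, 1.1]
opening: 0.162
grasp_force: 30.0
```

```bash
python3 rd.py
```

```text
9.25 pos [ 0.6309 -0.1471  0.0976] F [-1.5187  0.8952  1.6271] M [ 0.1104  0.2823 -0.0508] sd [0.0001 0.0001 0.     0.4058 0.3174 0.6599 0.0204 0.0239 0.0335]
```

>>> jog_arm([
  [0, 0, 1.0],
  [1.0, -0.3, 1.3],
  [2.0, -0.6, 1.3],
  [2.0, -0.6, 0.7],
  [2.0, -0.6, 0.6],
  [2.0, -0.6, 0.6],
  [2.0, -0.6, 0.6],
], turn=[0, 0, 0, 0, 0, 0, 0], grip=[1, 1, 1, 1, 1, 1, 1])

```text
time_s: 10.12
position: [0.651, -0.1533, 0.1039]
tcp_rot: [[-0.954, 0.299, 0.0], [0.299, 0.954, -0.0], [-0.0, -0.0, -1.0]]
force: [0.5, -0.5, 3.0]
opening: 0.16
grasp_force: 30.0
```

```bash
python3 rd.py
```

```text
10.425 pos [ 0.651  -0.1533  0.1038] F [-0.1348 -0.7179  3.0907] M [-0.2214 -0.0613 -0.024 ] sd [0.     0.     0.     0.2485 0.5413 0.3765 0.0339 0.03   0.0236]
```

Run:
```python
from h import *
np.set_printoptions(precision=2,suppress=True)
for name,pk in(("scene",dict(TL=(253,10),TR=(520,235),BR=(300,415),BL=(50,175))),("top",dict(TL=(128,320),TR=(302,371),BR=(252,497),BL=(88,450)))):
    s=capture(name);M=np.array(s["camera_from_world"]);f=200/np.tan(np.radians(s["fovy"])/2);k=10 if name=="scene" else 5
    def proj(p):
        q=M[:3,:3]@p+M[:3,3];q=np.array([q[0],-q[1]])/-q[2];return q*(1+s["k1"]*q@q)*f+[s["cx"],s["cy"]]
    pk={n:np.array(v)/k for n,v in pk.items()}
    print(name,"meas slope",(pk["TL"]+pk["TR"]-pk["BL"]-pk["BR"])/2,"long",(pk["TR"]+pk["BR"]-pk["TL"]-pk["BL"])/2)
    for psi in(-16.5,-18):
        for tl in(.25,.3,.35,.4):
            a=np.radians(psi);x=np.array([np.cos(a)*np.cos(tl),np.sin(a)*np.cos(tl),np.sin(tl)]);y=np.array([-np.sin(a),np.cos(a),0]);O=np.array([.6495,-.1521,.0885])
            print(psi,tl,proj(O+.033*x)-proj(O-.033*x),proj(O-.043*y)-proj(O+.043*y))
```

```text
scene meas slope [ 21.15 -17.25] long [25.85 23.25]
-16.5 0.25 [ 21.15 -17.83] [27.41 23.01]
-16.5 0.3 [ 21.09 -18.56] [27.41 23.01]
-16.5 0.35 [ 20.98 -19.25] [27.41 23.01]
-16.5 0.4 [ 20.81 -19.89] [27.41 23.01]
-18 0.25 [ 21.67 -17.38] [26.7  23.47]
-18 0.3 [ 21.61 -18.12] [26.7  23.47]
-18 0.35 [ 21.49 -18.81] [26.7  23.47]
-18 0.4 [ 21.31 -19.46] [26.7  23.47]
top meas slope [  9.  -25.6] long [33.8  9.8]
-16.5 0.25 [  7.7  -25.04] [32.73  9.47]
-16.5 0.3 [  7.77 -24.94] [32.73  9.47]
-16.5 0.35 [  7.83 -24.77] [32.73  9.47]
-16.5 0.4 [  7.87 -24.54] [32.73  9.47]
-18 0.25 [  8.33 -24.85] [32.48 10.3 ]
-18 0.3 [  8.4  -24.75] [32.48 10.3 ]
-18 0.35 [  8.45 -24.58] [32.48 10.3 ]
-18 0.4 [  8.47 -24.36] [32.48 10.3 ]
```

>>> jog_arm([
  [0, 0, 0.8],
  [-1.0, 0.3, 0.8],
  [-1.0, 0.3, 0.8],
  [-1.0, 0.3, 0.8],
], turn=[0, 0, 0, 0], grip=[1, 1, 1, 1])

```text
time_s: 11.02
position: [0.6405, -0.1499, 0.1112]
tcp_rot: [[-0.954, 0.299, -0.001], [0.299, 0.954, 0.0], [0.001, 0.0, -1.0]]
force: [0.3, 0.6, -0.6]
opening: 0.158
grasp_force: 30.0
```

```bash
sed -i 's/range(6)/range(14)/' rd.py; python3 rd.py
```

```text
11.725 pos [ 0.641  -0.1502  0.1115] F [-0.0648  0.008  -0.8329] M [-0.0088 -0.0042 -0.0026] sd [0.0001 0.     0.0001 0.5633 0.3311 0.4448 0.0465 0.0318 0.0242]
```

>>> jog_arm([
  [0, 0, -0.8],
  [0, 0, -1.1],
  [0, 0, -1.2],
  [0, 0, -1.3],
  [0, 0, -1.3],
  [0, 0, -1.3],
], turn=[0, 0, 0, 0, 0, 0], grip=[1, 1, 1, 1, 1, 1])

```text
time_s: 12.48
position: [0.6414, -0.1504, 0.099]
tcp_rot: [[-0.954, 0.299, 0.001], [0.299, 0.954, -0.001], [-0.001, -0.0, -1.0]]
force: [-0.4, 0.2, 4.5]
opening: 0.156
grasp_force: 30.0
```

```bash
python3 rd.py
```

```text
13.175 pos [ 0.6412 -0.1503  0.0987] F [ 0.1415 -0.1022  4.6435] M [-0.1304 -0.1317 -0.0084] sd [0.0002 0.     0.0001 0.5826 0.4385 0.3778 0.0309 0.0195 0.0281]
```

>>> jog_arm([
  [0, 0, 1.2],
  [1.0, -0.3, 2.0],
  [2.1, -0.65, 2.0],
  [2.1, -0.65, 1.3],
  [2.1, -0.65, 0.9],
  [2.1, -0.65, 0.8],
  [2.1, -0.65, 0.8],
  [2.1, -0.65, 0.8],
], turn=[0, 0, 0, 0, 0, 0, 0, 0], grip=[1, 1, 1, 1, 1, 1, 1, 1])

```text
time_s: 14.18
position: [0.6617, -0.1566, 0.1068]
tcp_rot: [[-0.954, 0.299, -0.0], [0.299, 0.954, 0.0], [0.0, -0.0, -1.0]]
force: [-0.6, 0.0, 2.4]
opening: 0.158
grasp_force: 30.0
```

```bash
python3 rd.py
```

```text
14.875 pos [ 0.6618 -0.1566  0.1066] F [-0.8423  0.2694  2.7649] M [ 0.      0.1435 -0.0034] sd [0.     0.     0.0001 0.5627 0.729  0.5073 0.0272 0.047  0.0284]
```

>>> jog_arm([
  [0, 0, 0.8],
  [0.95, -0.3, 1.1],
  [0.95, -0.3, 0.5],
  [0.95, -0.3, 0.35],
  [0.95, -0.3, 0.25],
  [0.95, -0.3, 0.25],
  [0.95, -0.3, 0.25],
], turn=[0, 0, 0, 0, 0, 0, 0], grip=[1, 1, 1, 1, 1, 1, 1])

```text
time_s: 15.75
position: [0.6717, -0.1599, 0.1095]
tcp_rot: [[-0.954, 0.299, 0.001], [0.299, 0.954, -0.0], [-0.001, -0.0, -1.0]]
force: [1.1, 0.0, 2.5]
opening: 0.154
grasp_force: 30.0
```

```bash
python3 rd.py
```

```text
16.45 pos [ 0.6716 -0.1598  0.1092] F [ 0.4865 -0.0824  3.1627] M [-0.1233 -0.1409  0.0056] sd [0.0001 0.     0.0001 0.5543 0.3239 0.3987 0.0318 0.0303 0.0211]
```

>>> jog_arm([
  [0, 0, 3],
  [-1.5, 2, 4.5],
  [-3.5, 6, 4.5],
  [-5.7, 10, 4.5],
  [-7.9, 14, 4.5],
  [-10, 18, 4.5],
  [-12.2, 22, 4.5],
  [-14.3, 26, 4.5],
  [-16.5, 30, 4.5],
  [-18.5, 34, 3.5],
  [-19.5, 36.95, 0],
  [-19.5, 36.95, -4],
], turn=[0, 1, 3, 5, 7, 9, 11, 13, 15, 17, 18.1, 18.1], grip=[1, 1, 1, 1, 1, 1, 1, 1, 1, 1, 1, 1])

```text
time_s: 17.95
position: [0.4744, 0.2118, 0.0682]
tcp_rot: [[-1.0, -0.015, -0.001], [-0.015, 1.0, 0.0], [0.001, 0.0, -1.0]]
force: [0.8, 0.0, -0.6]
opening: 0.157
grasp_force: 30.0
```

>>> jog_arm([
  [0, 0, -1.5],
  [0, 0, -2.9],
  [0, 0, -3.9],
  [0, 0, -3.95],
  [-0.25, 0, -4.2],
  [-0.5, 0, -4.45],
  [-0.7, 0, -4.6],
  [-0.7, 0, -4.6],
  [-0.7, 0, -4.6],
], turn=[0, 0, 0, 0, 0, 0, 0, 0, 0], grip=[1, 1, 1, 1, 1, 1, 1, 1, 1])

```text
time_s: 19.08
position: [0.472, 0.2099, 0.0249]
tcp_rot: [[-1.0, -0.012, 0.006], [-0.012, 1.0, 0.001], [-0.006, 0.001, -1.0]]
force: [1.0, -2.4, 7.4]
opening: 0.16
grasp_force: 30.0
```

>>> jog_arm([
  [-0.05, 0, -0.1],
  [-0.1, 0, -0.15],
  [-0.1, 0, -0.15],
  [-0.1, 0, -0.15],
], turn=[0, 0, 0, 0], grip=[1, 1, 1, 1])

```text
time_s: 19.58
position: [0.4713, 0.2099, 0.0238]
tcp_rot: [[-1.0, -0.012, 0.007], [-0.012, 1.0, 0.001], [-0.007, 0.001, -1.0]]
force: [0.6, -3.5, 10.8]
opening: 0.156
grasp_force: 30.0
```

>>> jog_arm([
  [0, 0, 3],
  [0, 0, 7],
  [0.7, -2, 11],
  [2.7, -6, 13],
  [4.7, -10, 13],
  [6.7, -14, 13],
  [8.7, -18, 13],
  [10.7, -22, 13],
  [12.7, -26, 13],
  [14.7, -30, 13],
  [16.5, -34, 12.5],
  [17.2, -35.9, 11],
], turn=[0, 0, 0, -2, -4, -6, -8, -10, -12, -14, -16.5, -18.1], grip=[1, 1, 1, 1, 1, 1, 1, 1, 1, 1, 1, 1])

```text
time_s: 21.08
position: [0.6418, -0.1516, 0.1321]
tcp_rot: [[-0.953, 0.302, 0.003], [0.302, 0.953, -0.001], [-0.004, -0.0, -1.0]]
force: [0.7, -0.7, -0.1]
opening: 0.156
grasp_force: 30.0
```

>>> jog_arm([
  [0, 0, -1.5],
  [0, 0, -2.7],
  [0, 0, -3.0],
  [0, 0, -3.2],
  [0, 0, -3.2],
  [0, 0, -3.2],
], turn=[0, 0, 0, 0, 0, 0], grip=[1, 1, 1, 1, 1, 1])

```text
time_s: 21.82
position: [0.6408, -0.1489, 0.1002]
tcp_rot: [[-0.954, 0.299, 0.001], [0.299, 0.954, -0.0], [-0.001, 0.0, -1.0]]
force: [-1.0, 0.5, 2.0]
opening: 0.154
grasp_force: 30.0
```

```bash
python3 rd.py
```

```text
22.525 pos [ 0.6408 -0.1493  0.0999] F [-0.4596  1.2646  1.7576] M [0.1828 0.044  0.0152] sd [0.     0.0001 0.0002 0.6402 0.5994 0.632  0.0383 0.0629 0.0243]
```

>>> jog_arm([
  [0, 0, 1.0],
  [1.4, -0.45, 2.0],
  [2.85, -0.9, 2.0],
  [2.85, -0.9, 1.3],
  [2.85, -0.9, 0.9],
  [2.85, -0.9, 0.9],
  [2.85, -0.9, 0.9],
], turn=[0, 0, 0, 0, 0, 0, 0], grip=[1, 1, 1, 1, 1, 1, 1])

```text
time_s: 23.4
position: [0.6678, -0.1579, 0.1085]
tcp_rot: [[-0.954, 0.299, -0.002], [0.299, 0.954, 0.001], [0.002, -0.0, -1.0]]
force: [-1.7, -0.7, 1.9]
opening: 0.165
grasp_force: 30.0
```

```bash
python3 rd.py
```

```text
24.1 pos [ 0.6687 -0.158   0.1085] F [-1.7226  0.6384  1.803 ] M [ 0.0813  0.3109 -0.0289] sd [0.0003 0.0001 0.     0.3948 0.5667 0.5903 0.0481 0.0307 0.0273]
```

>>> jog_arm([
  [0, 0, 1.0],
  [-2.85, 0.9, 1.0],
  [-5.0, 1.6, 0.2],
  [-5.7, 1.8, -1.0],
  [-5.7, 1.8, -1.8],
  [-5.7, 1.8, -2.0],
  [-5.7, 1.8, -2.0],
  [-5.7, 1.8, -2.0],
], turn=[0, 0, 0, 0, 0, 0, 0, 0], grip=[1, 1, 1, 1, 1, 1, 1, 1])

```text
time_s: 25.1
position: [0.6126, -0.1405, 0.0889]
tcp_rot: [[-0.954, 0.299, 0.001], [0.299, 0.954, -0.001], [-0.001, -0.0, -1.0]]
force: [-1.3, 0.5, 3.3]
opening: 0.161
grasp_force: 30.0
```

```bash
python3 rd.py
```

```text
25.8 pos [ 0.6125 -0.1404  0.0889] F [-0.2725 -0.1023  2.7271] M [-0.0839 -0.0077 -0.0153] sd [0.0001 0.     0.0001 0.6586 0.5093 0.6118 0.0355 0.0718 0.029 ]
```

>>> jog_arm([
  [0, 0, 1.0],
  [1.4, -0.45, 2.0],
  [2.85, -0.9, 2.0],
  [2.85, -0.9, 1.3],
  [2.85, -0.9, 1.0],
  [2.85, -0.9, 0.9],
  [2.85, -0.9, 0.9],
  [2.85, -0.9, 0.9],
], turn=[0, 0, 0, 0, 0, 0, 0, 0], grip=[1, 1, 1, 1, 1, 1, 1, 1])

```text
time_s: 26.8
position: [0.6396, -0.1489, 0.0976]
tcp_rot: [[-0.954, 0.299, -0.002], [0.299, 0.954, 0.001], [0.002, 0.0, -1.0]]
force: [-1.5, 0.6, 1.8]
opening: 0.157
grasp_force: 30.0
```

```bash
python3 rd.py
```

```text
27.5 pos [ 0.64   -0.149   0.0974] F [-2.7657  0.7747  2.9537] M [ 0.0811  0.4265 -0.0287] sd [0.0003 0.0001 0.0001 0.5008 0.457  0.4225 0.0535 0.0287 0.0277]
```

>>> jog_arm([
  [0.2, -0.05, 0.8],
  [0.5, -0.15, 0.7],
  [0.5, -0.15, 0.1],
  [0.5, -0.15, -0.15],
  [0.35, -0.1, -0.22],
  [0.2, -0.05, -0.27],
  [0, 0, -0.33],
  [-0.1, 0.03, -0.36],
  [-0.1, 0.03, -0.36],
], turn=[0, 0, 0, 0, 0, 0, 0, 0, 0], grip=[1, 1, 1, 1, 1, 1, 1, 1, 1])

```text
time_s: 28.62
position: [0.6407, -0.1495, 0.095]
tcp_rot: [[-0.954, 0.299, 0.003], [0.299, 0.954, -0.001], [-0.004, -0.0, -1.0]]
force: [-0.8, -0.8, 5.3]
opening: 0.156
grasp_force: 30.0
```

```bash
python3 rd.py
```

```text
29.325 pos [ 0.6408 -0.1496  0.095 ] F [0.0922 0.1256 5.8051] M [-0.1462 -0.1438 -0.023 ] sd [0.     0.     0.     0.5104 0.5474 0.4213 0.0331 0.0254 0.03  ]
```

>>> jog_arm([
  [0.2, -0.05, 0.8],
  [0.5, -0.15, 0.9],
  [0.5, -0.15, 0.3],
  [0.5, -0.15, -0.04],
  [0.35, -0.1, -0.09],
  [0.2, -0.06, -0.14],
  [0, 0, -0.2],
  [-0.2, 0.06, -0.26],
  [-0.2, 0.06, -0.26],
  [-0.1, 0.03, 0.05],
  [-0.05, 0.02, 0.08],
  [-0.05, 0.02, 0.08],
], turn=[0, 0, 0, 0, 0, 0, 0, 0, 0, 0, 0, 0], grip=[1, 1, 1, 1, 1, 1, 1, 1, 1, 1, 1, 1])

```text
time_s: 30.82
position: [0.6385, -0.1488, 0.0946]
tcp_rot: [[-0.954, 0.299, -0.001], [0.299, 0.954, -0.0], [0.001, -0.0, -1.0]]
force: [-2.0, -0.5, 5.5]
opening: 0.156
grasp_force: 30.0
```

```bash
python3 rd.py
python3 - <<'E'
from h import *
s=capture("scene");cv2.imwrite("pics/s3.png",s["color"])
a=cv2.resize(s["color"][165:240,380:460],None,fx=8,fy=8,interpolation=cv2.INTER_CUBIC)
cv2.imwrite("pics/c5.png",cv2.convertScaleAbs(a,alpha=2.0,beta=-220))
E
```

```text
31.525 pos [ 0.6385 -0.1488  0.0946] F [-2.145  -0.5627  5.2866] M [-0.1973  0.2842 -0.0306] sd [0.     0.     0.     0.4014 0.3655 0.3555 0.0361 0.0243 0.0437]
```

View pics/c5.png

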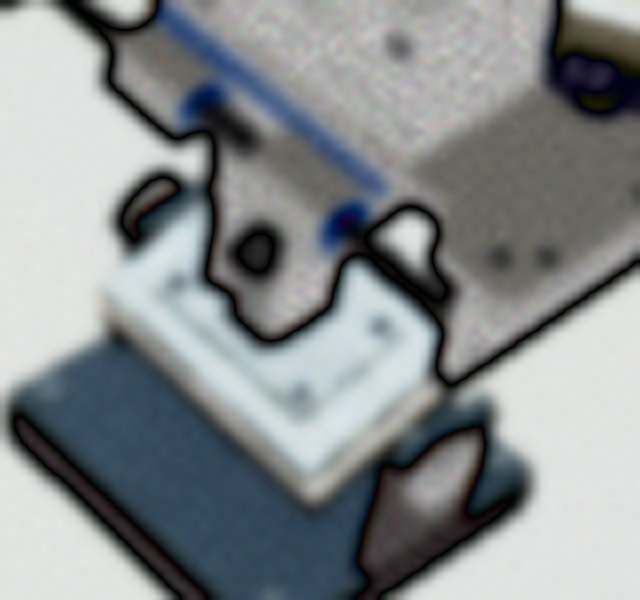

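Run:
```python
from h import *
s=capture("scene")
p=((277.5+.5)/8-.5+380,(304.5+.5)/8-.5+165);w=((277+.5)/10-.5+388,(197+.5)/10-.5+182)
W=onz(s,w,.0886)
n=np.array([-.32*.956,.32*.294,.947]);u=np.array([.956*.947,-.294*.947,.32]);v=np.array([.294,.956,0])
C=onz(s,p,.0886-.0058+.0042)-n*(.0042-.0058)
d=C-W;print(W,C,"u,v mm",d@u*1e3,d@v*1e3)
```

```text
[ 0.64998134 -0.15193611  0.0886    ] [ 0.64589671 -0.1514441   0.0885152 ] u,v mm -3.862069014839786 -0.730516814510994
```

>>> jog_arm([
  [0.1, -0.03, 0.7],
  [0.6, -0.18, 0.8],
  [0.6, -0.18, 0.3],
  [0.6, -0.18, 0.15],
  [0.4, -0.12, 0.1],
  [0.27, -0.08, 0.1],
  [0.25, -0.08, 0.19],
  [0.25, -0.08, 0.19],
  [0.25, -0.08, 0.19],
  [0.25, -0.08, 0.19],
], turn=[0, 0, 0, 0, 0, 0, 0, 0, 0, 0], grip=[1, 1, 1, 1, 1, 1, 1, 1, 1, 1])

```text
time_s: 32.88
position: [0.6416, -0.1496, 0.0967]
tcp_rot: [[-0.954, 0.299, 0.0], [0.299, 0.954, -0.0], [-0.0, -0.0, -1.0]]
force: [0.1, -0.3, 5.6]
opening: 0.16
grasp_force: 30.0
```

```bash
python3 rd.py
```

```text
33.575 pos [ 0.6415 -0.1496  0.0967] F [-0.0683 -0.3601  5.0079] M [-0.2183 -0.1549 -0.0079] sd [0.     0.     0.     0.5391 0.3588 0.7262 0.0298 0.0288 0.0284]
```

```bash
python3 -c "
from rig import *
print(hand_in())"
```

```text
the job is handed in; nothing more can be done
None
```

I handed the job in at about 33.6 s with the long slide still gripped and pressed on the plate, about 5 mm in; the parallel match (about 0.03 rad by my estimate, against a limit of 0.06) was the least certain point, and no verdict was shown.

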